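# Push the creamer caddy home into the drinks-counter organiser

### The job

Someone has left the creamer caddy standing askew on the counter in front of the organiser. Push it along the counter into its empty bay, between the wooden fins, until its back rests flat against the organiser's back rail and it stands square in the row again. Slide it only: do not lift or tip it, and leave the stirrer caddy, the tea caddy, the cup stack and the coffee jar standing where they are.

Things in the scene. Friction and masses are not known exactly. Their poses are not given: they have to be found in the camera images.
- creamer_caddy: the one to push: white plastic caddy, 104 mm wide (y), 90 mm deep (x), walls 70 mm high, origin at the centre of its underside, x towards its back (the side for the rail). Brim-full of creamer pods (cream, tan lids), heaped to about 90 mm, so its walls cannot be pinched. Loose, 0.29 to 0.59 kg, centre of mass about 35 mm up; slides on the counter.
- home_mark: flat green printed liner, 88 by 108 mm, no step, in the creamer caddy's bay, the empty one (the other bays have liners too). Origin at its centre on the counter: where the caddy's origin comes when its back touches the rail and it is centred in the bay. x points squarely to the back rail, y along the row, to the left when facing the rail.
- organiser: fixed bamboo organiser: 3 bays at 126 mm pitch, no floor, open front. Origin on the counter at the middle bay's home point, axes as the home mark's. Back rail's face at x = +45 mm, 50 mm high. Four 8 mm fins, 40 mm high, round noses, at y = -189, -63, 63, 189 mm, from the rail to x = -27 mm: bays 118 mm clear, 14 mm wider than a caddy, which at home stands 18 mm out beyond the noses.
- stirrer_caddy: bystander, loose in one of the other two bays: white plastic caddy, 104 mm wide (y), 90 mm deep (x), walls 70 mm high, origin at the centre of its underside, x towards its back, holding wooden stirrers that stand up to 140 mm above the counter.
- tea_caddy: bystander, loose in one of the other two bays: white plastic caddy, 104 mm wide (y), 90 mm deep (x), walls 70 mm high, origin at the centre of its underside, x towards its back, holding a file of tea sachets up to 83 mm high.
- cup_stack: bystander, loose on the counter to one side of the creamer caddy: a stack of nested green paper cups, mouth down, 88 mm across the foot, 161 mm high, origin at the centre of its underside.
- coffee_jar: bystander, loose on the counter to the other side: an amber glass jar with black lid, 84 mm across, 140 mm high, origin at the centre of its underside.
Things that resemble listed ones, but are neither listed nor needed, are in the scene too. What is shaped like the creamer_caddy but blue, pink or purple is not meant.

How it is judged:
By the outcome, as a careful person would: the job done as asked, in the order asked, and still so for the second after the job is handed in, with the robot touching nothing.
It also fails if it takes over 58 s, if anything falls off the work surface, if the arm or the gripper's body presses on something with over 40 N, if the wrist force passes 120 N, or if a joint passes its speed limit or range.

### The arm

A 6-joint arm with a two-finger parallel gripper is mounted at the origin on the work surface. World frame = base frame: x ahead of the robot, y to its left, z up, the work surface at z = 0. Lengths are in m, angles in degrees, forces in N, time in s.
With the tool pointing down it reaches from about 0.35 to 0.875 m from the base axis. Payload 4.2 kg.
Tool frame: the origin (TCP) lies on the centre line of the jaws, within the pads' length; the fingertips stand 17 mm ahead of it and the grasp point (between the pads) lies 2 mm behind it; z points along the fingers, y is the direction in which the jaws open and shut (so a half turn about z gives the same grasp; the last joint's range is limited). The gripper opens to 87 mm and grips with 3 to 60 N. Pads are 19 mm wide; open, the fingers measure 117 mm over their backs; the gripper's body (75 mm by 190 mm) begins 51 mm behind the grasp point.
Start: joints at [86.666, 22.042, 0.453, 0, -68.411, -14.817], TCP at [0.195, 0.594, 0.24] pointing down, gripper open.
Joint ranges: [-179.83, 179.83], [-69.29, 118.12], [-61.27, 80.66], [-181.25, 117.63], [-171.15, -9.14], [-177.46, 177.46]. Speed limits (degrees/s): [159.86, 159.86, 180, 180, 180, 180].

### API

Orientations are given as a 3x3 rotation matrix whose columns are the frame's x, y, z axes.
In Python, from station import * gives the robot as it stands.
- The arm moves only by the tool play_rows, never from a script. Its argument "targets" is a list that holds one entry, the list of rows, each a list of 5 numbers: the closure, from 0 (fully open) to 1 (shut), then the shift along the world's x, y, z in m, then the turn about the world's z in rad. In form: [[[gripper, x, y, z, twist], ...]]. A call has 1 to 5 rows; each row is the pose to reach, as a shift and turn from the pose commanded when the call began; what a row does not reach only later rows make up. A row lasts 1/12 s, in which the tool goes at most 41.7 mm and 7.16 degrees, less where a joint would pass 70% of its speed; a pose out of reach is approached as far as the arm can. A call with a gripper value outside its range is refused whole. The fingers move at their own pace and stop on an object; the grip force is fixed at half the most. Time passes only in rows, so rows that repeat a pose let the fingers close. It gives the time, the measured TCP pose, the force and the opening at its end, in the units of the state.
- sense(): the state, without advancing time (a new reading comes with each control period).
- capture(name): name is "scene" or "top" or "wrist"; returns the picture (384x512x3 uint8, blue, green, red); there is no depth.
- get_calibration(name): a dict with "camera_matrix" (3x3 intrinsics, pixels), "T" (4x4, takes a point from camera to world coordinates). Camera axes: x right, y up, looking along -z (the intrinsics and any distortion apply to the point x, -y, -z); pixel columns grow to the right and rows downward; lengths in m; the calibration is good to about 2 mm. A picture is of the moment at which its call begins: read the wrist's pose just before it. get_calibration takes no time and is no camera call; for the wrist camera it gives the pose at the moment of the call.
- finish_job(): hands the job in, once; it reports no verdict.
The state is a dict: "time_s": time; "joints": joint angles; "joint_velocities": joint speeds; "effort": joint torques, N m; "tcp_pos": TCP position; "ee_rot": TCP orientation; "wrist_force": force on the tool from outside, world axes, zero at the start; "moment": the same for the moment, N m; "gripper_width": opening from 0.0 (shut) to 1.0 (fully open).
Only numpy, scipy, OpenCV 4.12 (cv2) and the standard library are available. Lean on these libraries where they do the work, as an engineer would, in place of code of your own. Each camera call takes 0.05 s, during which the arm holds its last target. There are 200 camera calls.

## Working session

There is one attempt and no reset: what is moved stays moved. The work goes in short steps, Python scripts to look and compute and a tool call to move; the robot and the scene stay as the last step left them, time stands still between calls to the robot, and variables do not carry over. Pictures are saved under pics/ and viewed, on a budget of 10 in all, crops included, one or two more only if the job needs it, and the job is handed in when it is done.

Besides the shell and the picture viewer there is one more tool, called by a JSON object that holds its "op" and its "data". play_rows: Moves the arm, as the interface text tells. Its arguments: {"type":"object","properties":{"targets":{"type":"array","items":{"type":"array","items":{"type":"array","items":{"type":"number"}}}}},"required":["targets"]}

```bash
mkdir -p pics
python3 - <<'E'
from station import *
import cv2,numpy as np
for n in("scene","top"):
    im=capture(n);cv2.imwrite(f"pics/{n}0.png",im)
    c=get_calibration(n);print(n,c)
s=sense();print(s['time_s'],s['tcp_pos'],s['ee_rot'])
a=cv2.imread("pics/scene0.png");b=cv2.imread("pics/top0.png")
E
```

```text
scene {'camera_matrix': array([[386.06323211,   0.        , 254.32728798],
       [  0.        , 386.06323211, 191.99793047],
       [  0.        ,   0.        ,   1.        ]]), 'T': array([[-0.22323985, -0.79019616,  0.57074863,  1.16265081],
       [ 0.9747279 , -0.17595659,  0.13764008,  0.14779541],
       [-0.00833568,  0.58705137,  0.80950677,  0.95346027],
       [ 0.        ,  0.        ,  0.        ,  1.        ]])}
top {'camera_matrix': array([[435.77772101,   0.        , 254.23911856],
       [  0.        , 435.77772101, 190.95475458],
       [  0.        ,   0.        ,   1.        ]]), 'T': array([[ 0.03100854,  0.98238548, -0.18427491,  0.23205169],
       [-0.99944883,  0.02828848, -0.01737218, -0.01461186],
       [-0.01185332,  0.18471203,  0.9827212 ,  1.57183519],
       [ 0.        ,  0.        ,  0.        ,  1.        ]])}
0.1 [0.19454039 0.59341605 0.23856963] [[ 9.50182382e-01 -3.11694047e-01 -5.11144583e-04]
 [-3.11694448e-01 -9.50180492e-01 -1.89818950e-03]
 [ 1.05974755e-04  1.96294715e-03 -9.99998068e-01]]
```

View pics/scene0.png

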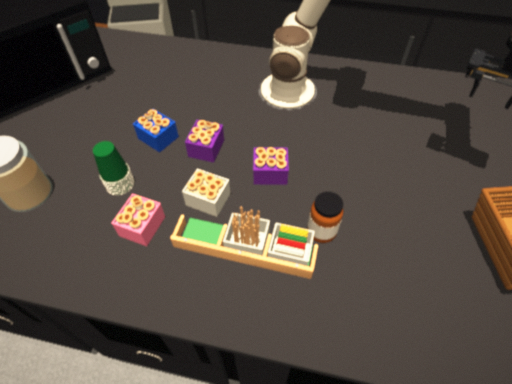

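View pics/top0.png

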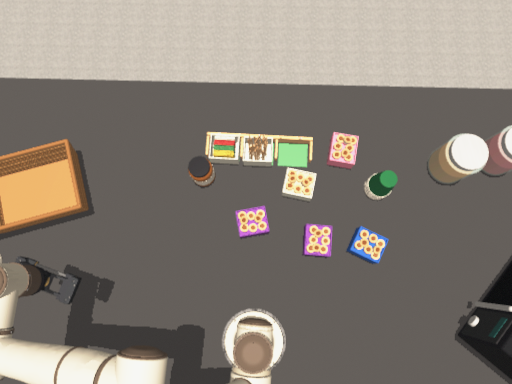

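The scene view shows the organiser with the green empty bay at about (203,231) and the stirrer and tea caddies beside it. In the top view the empty bay is at (293,155), on the robot's right.

Five things are caddy-shaped (top view):
- white at (299,183)
- pink at (343,150)
- blue at (369,245)
- purple at (252,222)
- purple at (318,240)

Only the white one with cream and tan lids fits the description. I'll confirm it in a crop and measure it.

```bash
cat > h.py <<'E'
import cv2,numpy as np
from station import *
def ray(c,uv,z):
    K,T=c["camera_matrix"],c["T"]
    uv=np.atleast_2d(np.asarray(uv,float)); z=np.asarray(z)
    d=np.c_[(uv[:,0]-K[0,2])/K[0,0],-(uv[:,1]-K[1,2])/K[1,1],-np.ones(len(uv))]@T[:3,:3].T
    return T[:3,3]+d*((z-T[2,3])/d[:,2])[:,None]
E
python3 - <<'E'
from h import *
b=cv2.imread("pics/top0.png");a=cv2.imread("pics/scene0.png")
c=get_calibration("top")
def rect(m,z,name,box):
    x0,y0,x1,y1=box; mm=np.zeros_like(m);mm[y0:y1,x0:x1]=m[y0:y1,x0:x1]
    k=max(cv2.findContours(mm,cv2.RETR_EXTERNAL,cv2.CHAIN_APPROX_NONE)[0],key=cv2.contourArea)
    p=ray(c,k[:,0,:],z)[:,:2]*1000
    r=cv2.minAreaRect(p.astype(np.float32));print(name,np.round(r[0],1),np.round(r[1],1),round(r[2],1),cv2.boundingRect(k))
h=cv2.cvtColor(b,cv2.COLOR_BGR2HSV)
g=cv2.inRange(h,(45,120,60),(75,255,255));rect(g,0,"liner",(270,130,320,175))
w=cv2.inRange(h,(0,0,110),(180,255,255));rect(w,.07,"creamer",(275,166,325,205))
bam=cv2.inRange(h,(10,60,120),(30,255,255))
rect(bam,.05,"bamboo",(195,125,320,170))
rect(cv2.inRange(h,(70,100,30),(90,255,255)),.161,"cups",(360,160,405,205))
A=cv2.resize(b[120:215,185:325],None,fx=5,fy=5,interpolation=cv2.INTER_CUBIC)
cv2.imwrite("pics/crop1.png",A)
# bay bearing etc.
for n,uv,z in(("jarlid",(199,163),.14),("cuptop",(387,178),.161),("pink",(343,150),.07)):print(n,ray(c,uv,z)[0])
E
```

```text
Traceback (most recent call last):
ValueError: max() iterable argument is empty
```

```bash
cat > m.py <<'E'
from h import *
b=cv2.imread("pics/top0.png")
c=get_calibration("top")
def rect(m,z,name,box):
    x0,y0,x1,y1=box; mm=np.zeros_like(m);mm[y0:y1,x0:x1]=m[y0:y1,x0:x1]
    ks=cv2.findContours(mm,cv2.RETR_EXTERNAL,cv2.CHAIN_APPROX_NONE)[0]
    if not ks: return print(name,"none")
    k=max(ks,key=cv2.contourArea)
    p=ray(c,k[:,0,:],z)[:,:2]*1000
    r=cv2.minAreaRect(p.astype(np.float32));print(name,np.round(r[0],1),np.round(r[1],1),round(r[2],1),cv2.boundingRect(k))
h=cv2.cvtColor(b,cv2.COLOR_BGR2HSV)
print(h[157,293],h[197,290],h[180,388],h[145,310])
g=cv2.inRange(h,(45,80,60),(85,255,255));rect(g,0,"liner",(270,130,320,175))
w=cv2.inRange(h,(0,0,110),(180,255,255));rect(w,.07,"creamer",(275,166,325,205))
rect(cv2.inRange(h,(10,60,120),(30,255,255)),.05,"bamboo",(195,125,320,165))
rect(cv2.inRange(h,(50,100,20),(90,255,255)),.161,"cups",(360,160,405,205))
cv2.imwrite("pics/crop1.png",cv2.resize(b[120:215,185:325],None,fx=5,fy=5,interpolation=cv2.INTER_CUBIC))
for n,uv,z in(("jarlid",(199,163),.14),("cuptop",(387,178),.161),("pink",(343,150),.07)):print(n,ray(c,uv,z)[0])
E
python3 m.py
```

```text
[ 58  84 233] [ 21  32 105] [ 68 145 155] [ 22 101 243]
liner [ 668.9 -124.9] [108.1  88. ] 88.1 (278, 143, 30, 24)
creamer [ 546.9 -138. ] [122.  133.8] 1.6 (278, 166, 39, 35)
bamboo [680.8 -60.3] [264.7  97.3] 88.6 (240, 133, 73, 30)
cups [ 540.6 -411.3] [68.7 96.6] 45.7 (369, 170, 28, 26)
jarlid [0.59151863 0.20085973 0.14      ]
cuptop [ 0.55270688 -0.42638306  0.161     ]
pink [ 0.67109287 -0.29943812  0.07      ]
```

View pics/crop1.png

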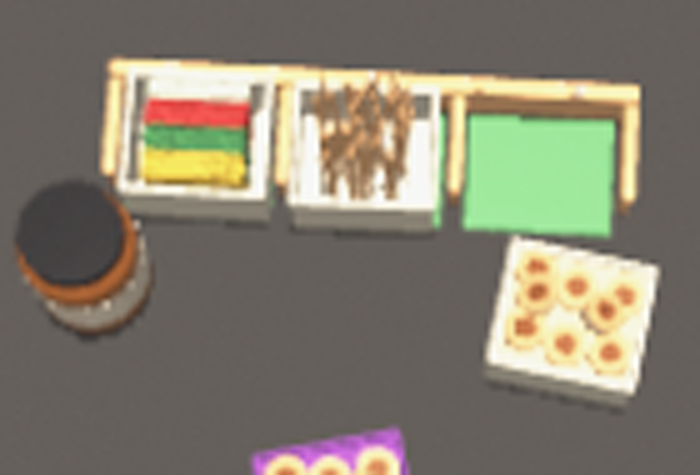

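Confirmed: the white caddy with cream and tan lids. Its rim corners in the crop are (513,236), (660,267), (634,397) and (487,368), and the empty bay's liner lies just ahead of it.

```bash
cat > n.py <<'E'
from h import *
c=get_calibration("top")
k=np.array([(513,236),(660,267),(634,397),(487,368)],float)
p=ray(c,(k+.5)/5-.5+[185,120],.07)[:,:2]*1000
print(p.round(1),p.mean(0).round(1),[np.linalg.norm(p[i]-p[i-1]).round(1) for i in range(4)])
bk=p[0]-p[1];sd=p[0]-p[3];sd2=p[1]-p[2];f=p[3]-p[2]
print("yaw",[np.degrees(np.arctan2(v[1],v[0])).round(1) for v in(bk,f,sd,sd2)])
# organiser: rail top front edge, liner corners
l=np.array([(467,115),(615,121),(612,236),(463,230)],float)
q=ray(c,(l+.5)/5-.5+[185,120],0.)[:,:2]*1000
print(q.round(1),q.mean(0).round(1))
for v in(q[0]-q[1],q[3]-q[2],q[0]-q[3],q[1]-q[2]):print(np.degrees(np.arctan2(v[1],v[0])).round(1))
l=np.array([(108,59),(640,87)],float)
q=ray(c,(l+.5)/5-.5+[185,120],0.05)[:,:2]*1000;v=q[0]-q[1];print(q.round(1),np.degrees(np.arctan2(v[1],v[0])).round(1))
E
python3 n.py
```

```text
[[ 604.  -102. ]
 [ 584.4 -206. ]
 [ 490.9 -188.3]
 [ 508.5  -85.5]] [ 546.9 -145.5] [np.float64(97.0), np.float64(105.8), np.float64(95.2), np.float64(104.4)]
yaw [np.float64(79.3), np.float64(80.3), np.float64(-9.8), np.float64(-10.7)]
[[ 713.6  -70.1]
 [ 711.9 -180.8]
 [ 623.4 -179.3]
 [ 624.9  -69. ]] [ 668.5 -124.8]
89.2
89.2
-0.7
-1.0
[[ 733.6  194.5]
 [ 722.8 -193.4]] 88.4
```

{"op": "play_rows", "data": {"targets": [[[0.42,0.035,-0.083,0,-0.12],[0.42,0.07,-0.166,0,-0.24],[0.42,0.07,-0.166,0,-0.24]]]}}

```text
time_s: 0.35
tcp_pos: [0.2432, 0.4771, 0.2384]
ee_rot: [[0.847, -0.531, -0.001], [-0.531, -0.847, -0.002], [0.001, 0.002, -1.0]]
wrist_force: [0.9, -0.3, 0.4]
gripper_width: 0.851
```

{"op": "play_rows", "data": {"targets": [[[0.42,0.1,-0.2,0,-0.5],[0.42,0.1,-0.2,0,-0.5],[0.42,0.1,-0.2,0,-0.5],[0.42,0.1,-0.2,0,-0.5],[0.42,0.1,-0.2,0,-0.5]]]}}

```text
time_s: 0.77
tcp_pos: [0.3365, 0.2902, 0.2394]
ee_rot: [[0.488, -0.873, -0.0], [-0.873, -0.488, -0.0], [0.0, 0.0, -1.0]]
wrist_force: [0.0, 0.5, 0.8]
gripper_width: 0.589
```

{"op": "play_rows", "data": {"targets": [[[0.42,0.07,-0.19,0,-0.3],[0.42,0.07,-0.19,0,-0.3],[0.42,0.07,-0.19,0,-0.3],[0.42,0.07,-0.19,0,-0.3],[0.42,0.07,-0.19,0,-0.3]]]}}

```text
time_s: 1.18
tcp_pos: [0.4063, 0.0999, 0.2395]
ee_rot: [[0.212, -0.977, -0.0], [-0.977, -0.212, 0.0], [-0.0, 0.0, -1.0]]
wrist_force: [1.3, 0.4, -0.5]
gripper_width: 0.582
```

{"op": "play_rows", "data": {"targets": [[[0.42,0.05,-0.18,0,-0.1],[0.42,0.05,-0.18,0,-0.1],[0.42,0.05,-0.18,0,-0.1],[0.42,0.05,-0.18,0,-0.1],[0.42,0.05,-0.18,0,-0.1],[0.42,0.05,-0.18,0,-0.1]]]}}

```text
validation failed for argument at $.ta...
```

{"op": "play_rows", "data": {"targets": [[[0.42,0.07,-0.18,0,-0.234],[0.42,0.07,-0.18,0,-0.234],[0.42,0.07,-0.18,0,-0.234],[0.42,0.07,-0.18,0,-0.234],[0.42,0.07,-0.18,0,-0.234]]]}}

```text
time_s: 1.6
tcp_pos: [0.4768, -0.0807, 0.2392]
ee_rot: [[-0.022, -1.0, -0.001], [-1.0, 0.022, -0.0], [0.0, 0.001, -1.0]]
wrist_force: [-0.0, 0.4, -0.0]
gripper_width: 0.581
```

{"op": "play_rows", "data": {"targets": [[[0.42,0.069,-0.158,0,0],[0.42,0.069,-0.158,0,0],[0.42,0.069,-0.158,0,0],[0.42,0.069,-0.158,0,0],[0.42,0.069,-0.158,0,0]]]}}

```text
time_s: 2.02
tcp_pos: [0.5469, -0.2407, 0.2379]
ee_rot: [[-0.025, -1.0, -0.001], [-1.0, 0.025, -0.001], [0.001, 0.001, -1.0]]
wrist_force: [0.9, 0.9, -0.4]
gripper_width: 0.578
```

Run:
```python
from h import *
s=sense();print(s['time_s'],s['tcp_pos'],s['ee_rot'][:,1],s['joints'])
cw=get_calibration("wrist");w=capture("wrist");cv2.imwrite("pics/wr1.png",w);np.savez("wr1.npz",K=cw["camera_matrix"],T=cw["T"]);print(cw)
```

```text
2.0167 [ 0.54686252 -0.24066586  0.23791497] [-0.99969207  0.02479018  0.00109748] [ -8.20316346  19.44702126  -3.74383465   0.08078631 -66.8636534
   6.75090343]
{'camera_matrix': array([[341.20665577,   0.        , 255.46935282],
       [  0.        , 341.20665577, 194.68019169],
       [  0.        ,   0.        ,   1.        ]]), 'T': array([[-0.99969562, -0.02403287, -0.0055755 ,  0.54476849],
       [ 0.02463838, -0.96089797, -0.27580435, -0.31579045],
       [ 0.00127088, -0.27585778,  0.96119762,  0.38307411],
       [ 0.        ,  0.        ,  0.        ,  1.        ]])}
```

View pics/wr1.png

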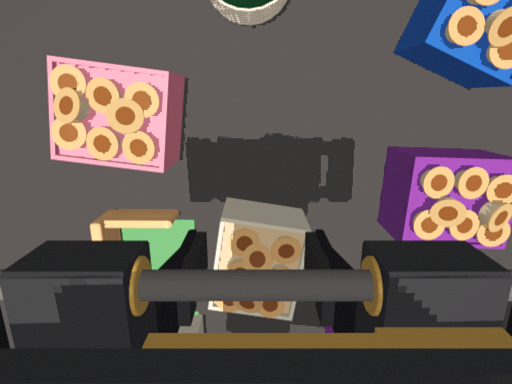

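The wrist view shows the caddy's white side between the fingers at about (262,220) and pink to the left at (115,115). The descent spot beside the caddy, about (270,170), is free.

{"op": "play_rows", "data": {"targets": [[[0.42,-0.002,-0.002,-0.08,0.003],[0.42,-0.002,-0.002,-0.14,0.003],[0.42,-0.002,-0.002,-0.17,0.003],[0.42,-0.002,-0.002,-0.192,0.003],[0.42,-0.002,-0.002,-0.192,0.003]]]}}

```text
time_s: 2.48
tcp_pos: [0.5402, -0.236, 0.0434]
ee_rot: [[-0.017, -1.0, -0.006], [-1.0, 0.017, 0.002], [-0.002, 0.006, -1.0]]
wrist_force: [0.1, 0.3, -0.9]
gripper_width: 0.584
```

{"op": "play_rows", "data": {"targets": [[[0.42,0,0.0,-0.01,0],[0.42,0,0.004,-0.015,0],[0.42,0,0.008,-0.015,0],[0.42,0,0.012,-0.015,0],[0.42,0,0.016,-0.015,0]]]}}

```text
time_s: 2.9
tcp_pos: [0.545, -0.2211, 0.0348]
ee_rot: [[-0.016, -1.0, 0.004], [-1.0, 0.016, -0.001], [0.001, -0.004, -1.0]]
wrist_force: [0.4, 0.1, -0.3]
gripper_width: 0.58
```

{"op": "play_rows", "data": {"targets": [[[0.42,0,0,0.012,0],[0.42,0,0.003,0.012,-0.004],[0.42,0,0.007,0.012,-0.004],[0.42,0,0.011,0.012,-0.004],[0.42,0,0.015,0.012,-0.004]]]}}

```text
time_s: 3.32
tcp_pos: [0.5447, -0.2068, 0.0455]
ee_rot: [[-0.021, -1.0, 0.003], [-1.0, 0.021, -0.001], [0.001, -0.003, -1.0]]
wrist_force: [0.8, -2.8, 2.3]
gripper_width: 0.581
```

{"op": "play_rows", "data": {"targets": [[[0.42,0,0.004,0,0],[0.42,0,0.008,0,0],[0.42,0,0.012,0,0],[0.42,0,0.012,0,0]]]}}

```text
time_s: 3.65
tcp_pos: [0.5428, -0.1936, 0.044]
ee_rot: [[-0.02, -1.0, -0.002], [-1.0, 0.02, 0.001], [-0.001, 0.002, -1.0]]
wrist_force: [0.4, -0.8, -0.3]
gripper_width: 0.583
```

Run:
```python
from h import *
s=sense();print(s['time_s'],s['tcp_pos'],s['ee_rot'][:,1],s['wrist_force'])
t=capture("top");a=capture("scene");cv2.imwrite("pics/t2.png",t)
A=cv2.resize(t[125:215,250:350],(600,540),interpolation=cv2.INTER_CUBIC)
cv2.imwrite("pics/c2.png",A)
```

```text
3.65 [ 0.54278136 -0.19364471  0.04404554] [-0.99978977  0.02042654  0.0017811 ] [ 0.39111198 -0.79551511 -0.29958043]
```

View pics/c2.png

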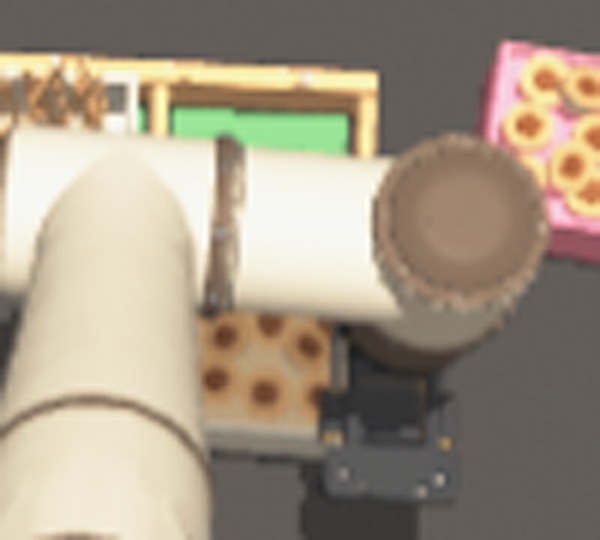

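The arm hides most of the caddy. Its front edge, around (270,440) in the crop, now looks nearly square. I'll finish the side push, back off and look again.

{"op": "play_rows", "data": {"targets": [[[0.42,0.001,0.003,0.001,0],[0.42,0.001,0.006,0.001,0],[0.42,0.001,0.009,0.001,0],[0.42,0.001,0.009,0.001,0],[0.42,0.001,0.009,0.001,0]]]}}

```text
time_s: 4.17
tcp_pos: [0.5443, -0.1852, 0.0455]
ee_rot: [[-0.021, -1.0, -0.0], [-1.0, 0.021, 0.0], [-0.0, 0.0, -1.0]]
wrist_force: [-0.5, -0.3, -0.1]
gripper_width: 0.582
```

{"op": "play_rows", "data": {"targets": [[[0.42,0,-0.02,0,0],[0.42,0,-0.05,0.01,0],[0.42,0,-0.05,0.05,0],[0.42,0,-0.05,0.09,0],[0.42,0,-0.05,0.13,0]]]}}

```text
time_s: 4.58
tcp_pos: [0.5438, -0.2361, 0.1766]
ee_rot: [[-0.022, -1.0, -0.002], [-1.0, 0.022, 0.0], [-0.0, 0.002, -1.0]]
wrist_force: [1.1, -0.1, -1.1]
gripper_width: 0.58
```

{"op": "play_rows", "data": {"targets": [[[0.42,-0.04,0,0.03,-0.12],[0.42,-0.08,0.0,0.06,-0.24],[0.42,-0.12,0.0,0.06,-0.36],[0.42,-0.14,0.0,0.06,-0.48],[0.42,-0.14,0.0,0.06,-0.6]]]}}

```text
time_s: 5.0
tcp_pos: [0.3991, -0.2349, 0.237]
ee_rot: [[-0.588, -0.809, 0.001], [-0.809, 0.588, 0.001], [-0.002, 0.0, -1.0]]
wrist_force: [-0.2, 0.3, -1.2]
gripper_width: 0.58
```

{"op": "play_rows", "data": {"targets": [[[0.42,0,0.02,0,-0.12],[0.42,0,0.05,0,-0.24],[0.42,0,0.08,0,-0.36],[0.42,0,0.1,0,-0.48],[0.42,0,0.1,0,-0.6]]]}}

```text
time_s: 5.42
tcp_pos: [0.404, -0.1331, 0.2359]
ee_rot: [[-0.94, -0.341, 0.001], [-0.341, 0.94, 0.001], [-0.002, 0.001, -1.0]]
wrist_force: [0.4, -0.5, 0.1]
gripper_width: 0.579
```

Run:
```python
from h import *
s=sense();print(s['time_s'],s['tcp_pos'],s['ee_rot'][:,1],s['joints'])
t=capture("top");cw=get_calibration("wrist");w=capture("wrist");np.savez("wr3.npz",camera_matrix=cw["camera_matrix"],T=cw["T"])
cv2.imwrite("pics/t3.png",t);cv2.imwrite("pics/w3.png",w)
A=cv2.resize(t[125:215,250:350],(426,384),interpolation=cv2.INTER_CUBIC)
cv2.imwrite("pics/c3.png",cv2.resize(np.hstack([w,A]),None,fx=.85,fy=.85,interpolation=cv2.INTER_AREA))
```

```text
5.4167 [ 0.40404048 -0.13307582  0.23594499] [-3.40848665e-01  9.40117983e-01  6.04220951e-04] [ 3.79250990e+00  2.27447128e+00 -2.59510811e+01 -6.53880282e-02
 -6.17000341e+01 -7.38329825e+01]
```

View pics/c3.png

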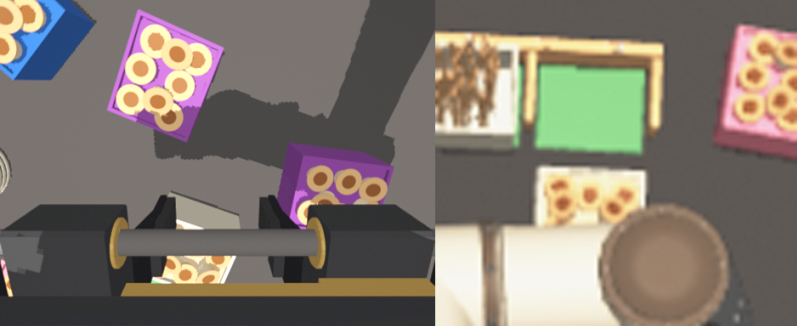

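The side push worked: in the top panel the back edge runs from (538,167) to (645,172), parallel to the liner edge below the noses.

Run:
```python
from h import *
c=get_calibration("top");t=cv2.imread("pics/t3.png")
k=np.array([(538,167),(645,172),(650,225)],float)
uv=np.c_[250+(k[:,0]-435.2)/.85/4.26-.4,125+k[:,1]/.85/4.267-.4]
p=ray(c,uv,.07)[:,:2]*1000;v=p[0]-p[1];print(p,np.degrees(np.arctan2(v[1],v[0])),np.linalg.norm(v))
# white columns on rows below the back edge -> lateral edges
h=cv2.cvtColor(t,cv2.COLOR_BGR2HSV)
for r in(173,174,175,176,178):
    g=t[r,268:318].min(1).astype(int);i=np.where(g>95)[0];print(r,268+i.min(),268+i.max(),ray(c,[(268+i.min()-.5,r),(268+i.max()+.5,r)],.07)[:,:2].round(4).tolist())
th=np.radians(1.1);ex=np.array([np.cos(th),-np.sin(th)]);ey=np.array([np.sin(th),np.cos(th)])
for q in p[:2]:print("org",(q-[668.7,-124.9])@np.c_[ex,ey])
```

```text
[[ 589.11732254  -69.7413128 ]
 [ 587.06322983 -174.07030393]
 [ 534.60044619 -179.35051169]] 88.87207152772893 104.34921028042726
173 277 308 [[0.5804, -0.0647], [0.5836, -0.1775]]
174 277 308 [[0.5768, -0.0647], [0.58, -0.1775]]
175 277 308 [[0.5732, -0.0648], [0.5764, -0.1775]]
176 277 308 [[0.5696, -0.0649], [0.5728, -0.1776]]
178 277 308 [[0.5624, -0.0651], [0.5656, -0.1776]]
org [-80.62691706  53.62073825]
org [-80.67778143 -50.72845963]
```

{"op": "play_rows", "data": {"targets": [[[0.42,0.035,0.006,0,-0.12],[0.42,0.069,0.012,0,-0.24],[0.42,0.069,0.012,-0.03,-0.367],[0.42,0.069,0.012,-0.06,-0.367],[0.42,0.069,0.012,-0.1,-0.367]]]}}

```text
time_s: 5.93
tcp_pos: [0.4756, -0.1241, 0.1361]
ee_rot: [[-1.0, 0.013, 0.006], [0.013, 1.0, 0.0], [-0.006, 0.0, -1.0]]
wrist_force: [1.0, -0.2, -0.4]
gripper_width: 0.581
```

{"op": "play_rows", "data": {"targets": [[[0.42,0,0,-0.04,0],[0.42,0,0,-0.07,0],[0.42,0,0,-0.09,0],[0.42,0,0,-0.09,0]]]}}

```text
time_s: 6.27
tcp_pos: [0.4702, -0.1243, 0.0414]
ee_rot: [[-1.0, 0.015, -0.01], [0.015, 1.0, -0.0], [0.01, -0.0, -1.0]]
wrist_force: [0.1, -0.5, 0.4]
gripper_width: 0.576
```

{"op": "play_rows", "data": {"targets": [[[0.42,0.006,0.002,0,-0.003],[0.42,0.012,0.002,0,-0.003],[0.42,0.018,0.002,0,-0.003],[0.42,0.024,0.002,0,-0.003],[0.42,0.03,0.002,0,-0.003]]]}}

```text
time_s: 6.68
tcp_pos: [0.5036, -0.1218, 0.0467]
ee_rot: [[-1.0, 0.019, -0.0], [0.019, 1.0, 0.0], [0.0, 0.0, -1.0]]
wrist_force: [-3.6, 0.4, 2.7]
gripper_width: 0.579
```

{"op": "play_rows", "data": {"targets": [[[0.42,0.006,0,0,0],[0.42,0.012,0,0,0],[0.42,0.018,0,0,0],[0.42,0.024,0,0,0],[0.42,0.03,0,0,0]]]}}

```text
time_s: 7.1
tcp_pos: [0.5339, -0.1216, 0.0456]
ee_rot: [[-1.0, 0.019, -0.0], [0.019, 1.0, -0.0], [0.0, -0.0, -1.0]]
wrist_force: [-4.0, 0.0, 2.9]
gripper_width: 0.582
```

{"op": "play_rows", "data": {"targets": [[[0.42,0.006,0,0,0],[0.42,0.012,0,0,0],[0.42,0.018,-0.001,0,0],[0.42,0.024,-0.001,0,0],[0.42,0.03,-0.001,0,0]]]}}

```text
time_s: 7.52
tcp_pos: [0.564, -0.1227, 0.0455]
ee_rot: [[-1.0, 0.019, -0.0], [0.019, 1.0, -0.0], [0.0, -0.0, -1.0]]
wrist_force: [-4.1, -0.3, 3.2]
gripper_width: 0.58
```

{"op": "play_rows", "data": {"targets": [[[0.42,0.005,0,0,0],[0.42,0.01,0,0,0],[0.42,0.01,0,0,0]]]}}

```text
time_s: 7.77
tcp_pos: [0.5754, -0.1226, 0.0455]
ee_rot: [[-1.0, 0.019, 0.003], [0.019, 1.0, -0.0], [-0.003, -0.0, -1.0]]
wrist_force: [-0.9, -0.4, 1.2]
gripper_width: 0.581
```

Run:
```python
from h import *
s=sense();print(s['time_s'],s['tcp_pos'],s['ee_rot'][:,1],s['wrist_force'])
t=capture("top");a=capture("scene");w=capture("wrist")
A=cv2.resize(t[120:205,225:335],(500,386),interpolation=cv2.INTER_CUBIC)[:384]
B=cv2.resize(a[180:290,150:340],(663,384),interpolation=cv2.INTER_CUBIC)
cv2.imwrite("pics/c4.png",cv2.resize(np.hstack([A,B]),(790,261)))
```

```text
7.7667 [ 0.57537188 -0.12260455  0.04553168] [ 1.89658364e-02  9.99820129e-01 -7.87062696e-05] [-0.93836748 -0.36669425  1.16086535]
```

View pics/c4.png

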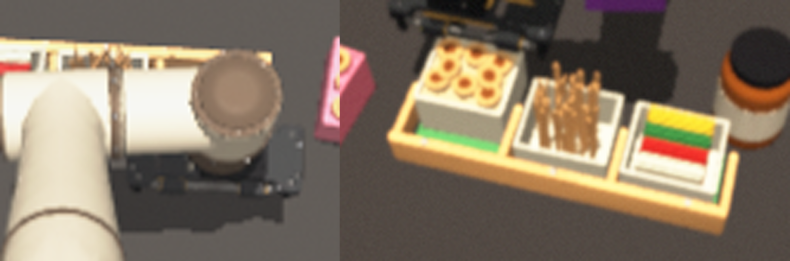

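The caddy is now square between the fins, about 38 mm from the rail. For the last stretch I'll shift the pusher to the right, so the gripper's body stays clear of the stirrers.

{"op": "play_rows", "data": {"targets": [[[0.42,-0.01,0,0,0],[0.42,-0.01,-0.009,0,0],[0.42,-0.01,-0.018,0,0],[0.42,-0.005,-0.018,0,0],[0.42,0,-0.018,0,0]]]}}

```text
time_s: 8.33
tcp_pos: [0.5744, -0.1415, 0.0458]
ee_rot: [[-1.0, 0.02, 0.001], [0.02, 1.0, -0.0], [-0.001, -0.0, -1.0]]
wrist_force: [0.7, -0.5, 0.5]
gripper_width: 0.581
```

{"op": "play_rows", "data": {"targets": [[[0.42,0.005,0,0,0],[0.42,0.01,0,0,0],[0.42,0.015,0,0,0],[0.42,0.02,0,0,0],[0.42,0.025,-0.001,0,0]]]}}

```text
time_s: 8.75
tcp_pos: [0.5987, -0.1413, 0.0453]
ee_rot: [[-1.0, 0.019, -0.001], [0.019, 1.0, 0.0], [0.001, 0.0, -1.0]]
wrist_force: [-3.3, -0.1, 1.0]
gripper_width: 0.579
```

{"op": "play_rows", "data": {"targets": [[[0.42,0.003,0,0,0],[0.42,0.005,0,0,0],[0.42,0.007,0,0,0],[0.42,0.009,0,0,0],[0.42,0.011,0,0,0]]]}}

```text
time_s: 9.17
tcp_pos: [0.6095, -0.1416, 0.0453]
ee_rot: [[-1.0, 0.019, -0.0], [0.019, 1.0, 0.0], [0.0, 0.0, -1.0]]
wrist_force: [-2.3, 0.2, -0.9]
gripper_width: 0.575
```

Now 1.5 mm per row until the force rises at the rail.

{"op": "play_rows", "data": {"targets": [[[0.42,0.0015,0,0,0],[0.42,0.003,0,0,0],[0.42,0.003,0,0,0]]]}}

```text
time_s: 9.42
tcp_pos: [0.6105, -0.1415, 0.0453]
ee_rot: [[-1.0, 0.02, -0.005], [0.02, 1.0, 0.0], [0.005, 0.0, -1.0]]
wrist_force: [-5.2, 1.9, 2.1]
gripper_width: 0.577
```

{"op": "play_rows", "data": {"targets": [[[0.42,0.001,0,0,0],[0.42,0.002,0,0,0],[0.42,0.002,0,0,0]]]}}

```text
time_s: 9.67
tcp_pos: [0.6105, -0.1415, 0.0453]
ee_rot: [[-1.0, 0.02, -0.009], [0.02, 1.0, 0.001], [0.009, 0.0, -1.0]]
wrist_force: [-10.4, 0.5, 6.1]
gripper_width: 0.578
```

Contact with the rail: the force rises to 10 N and the tool stops advancing. Backing off straight and clearing the view.

{"op": "play_rows", "data": {"targets": [[[0.42,0.001,0,0,0],[0.42,0.001,0,0,0],[0.42,-0.01,0,0,0],[0.42,-0.04,0,0,0],[0.42,-0.07,0,0,0]]]}}

```text
time_s: 10.08
tcp_pos: [0.5464, -0.1415, 0.0461]
ee_rot: [[-1.0, 0.019, 0.006], [0.019, 1.0, -0.0], [-0.006, -0.0, -1.0]]
wrist_force: [0.1, 0.5, -0.4]
gripper_width: 0.581
```

{"op": "play_rows", "data": {"targets": [[[0.42,-0.02,0,0.04,0],[0.42,-0.05,0,0.08,0],[0.42,-0.08,0,0.12,0],[0.42,-0.11,0,0.15,0],[0.42,-0.14,0,0.15,0]]]}}

```text
time_s: 10.5
tcp_pos: [0.413, -0.142, 0.1992]
ee_rot: [[-1.0, 0.018, 0.014], [0.018, 1.0, -0.002], [-0.014, -0.002, -1.0]]
wrist_force: [0.9, -0.2, 0.7]
gripper_width: 0.576
```

{"op": "play_rows", "data": {"targets": [[[0.42,0,0.04,0.04,0],[0.42,0,0.08,0.04,0],[0.42,0,0.12,0.04,0],[0.42,0,0.16,0.04,0],[0.42,0,0.2,0.04,0]]]}}

```text
time_s: 10.92
tcp_pos: [0.4098, 0.0561, 0.2361]
ee_rot: [[-1.0, 0.02, 0.007], [0.02, 1.0, 0.003], [-0.007, 0.004, -1.0]]
wrist_force: [1.3, -0.3, 0.2]
gripper_width: 0.585
```

Run:
```python
from h import *
s=sense();print(s['time_s'],s['tcp_pos'],s['wrist_force'])
t=capture("top");a=capture("scene");cv2.imwrite("pics/t5.png",t)
A=cv2.resize(t[120:205,185:325],None,fx=5,fy=5,interpolation=cv2.INTER_CUBIC)
cv2.imwrite("pics/c5.png",A)
b=cv2.imread("pics/top0.png");b2=cv2.imread("pics/scene0.png")
for n,i,j in(("top",t,b),("scene",a,b2)):
    d=(cv2.absdiff(i,j).max(2)>70).astype(np.uint8)
    print(n,[x[:5].tolist() for x in cv2.connectedComponentsWithStats(d)[2][1:] if x[4]>15])
```

```text
10.9167 [0.40982388 0.05609379 0.23609366] [ 1.30565657 -0.30513002  0.16728413]
top [[278, 138, 31, 29, 752], [282, 167, 35, 32, 808], [147, 191, 87, 135, 5201], [236, 206, 32, 31, 756], [0, 291, 15, 38, 393], [193, 309, 42, 63, 1527], [236, 310, 11, 14, 72], [240, 316, 26, 7, 104], [241, 324, 19, 12, 129], [270, 325, 14, 27, 144], [0, 335, 69, 49, 2328], [233, 336, 13, 16, 130], [243, 341, 31, 34, 275], [56, 349, 53, 35, 1284], [227, 353, 7, 7, 39], [97, 355, 69, 29, 1598], [210, 356, 54, 28, 782], [254, 376, 14, 2, 17]]
scene [[277, 0, 25, 28, 393], [313, 0, 90, 62, 2659], [284, 13, 14, 12, 91], [296, 18, 18, 11, 35], [267, 38, 9, 13, 87], [277, 41, 34, 31, 415], [259, 73, 58, 35, 1308], [256, 147, 32, 20, 439], [182, 168, 47, 40, 1217], [177, 205, 48, 39, 1256]]
```

View pics/c5.png

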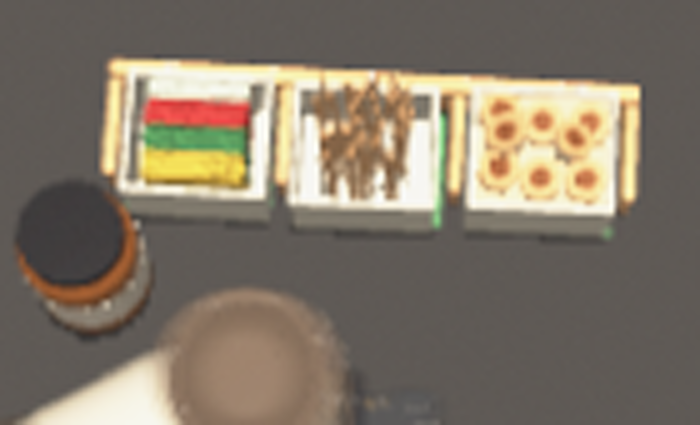

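Run:
```python
from h import *
c=get_calibration("top");t=cv2.imread("pics/t5.png")
g=cv2.resize(t[120:205,185:325],None,fx=5,fy=5,interpolation=cv2.INTER_CUBIC).astype(float).min(2)
th=np.radians(1.1);R=np.array([[np.cos(th),np.sin(th)],[-np.sin(th),np.cos(th)]])
def pts(a):return (ray(c,(np.array(a,float)+.5)/5-.5+[185,120],.07)[:,:2]*1000-[668.7,-124.9])@R
# front rim edge: steepest fall bright->dark by column
for n,x0,x1 in(("creamer",475,605),("stirrer",297,430),("tea",128,265)):
    P=[]
    for x in range(x0,x1,4):
        d=np.diff(g[185:222,x]);P.append((x,185+np.argmin(d)+.5))
    q=pts(P);f=np.polyfit(q[:,1],q[:,0],1);r=q[:,0]-np.polyval(f,q[:,1]);f=np.polyfit(q[abs(r)<2,1],q[abs(r)<2,0],1)
    print(n,"front x",np.polyval(f,q[:,1].mean()).round(1),"yaw err",np.degrees(-np.arctan(f[0])).round(2),"rms",r.std().round(2))
L,Rr=[],[]
for y in range(150,200,5):
    d=np.diff(g[y,455:480]);L.append((455+np.argmax(d)+.5,y));d=np.diff(g[y,600:625]);Rr.append((600+np.argmin(d)+.5,y))
L,Rr=pts(L),pts(Rr);print("lat edges",np.median(L[:,1]),np.median(Rr[:,1]))
```

```text
creamer front x -46.3 yaw err -0.3 rms 0.52
stirrer front x -49.5 yaw err 1.35 rms 0.72
tea front x -46.4 yaw err -0.5 rms 0.64
lat edges 55.5230496896658 -49.18361033681744
```

```bash
python3 -c "
from station import *
print(finish_job())"
```

```text
the job is handed in; nothing more can be done
None
```

The creamer caddy is in its empty bay with its back against the rail, and I handed the job in at about 11 s of the 58 s allowed. A two-finger push from its right side squared it and lined it up with the bay. A push from the front then slid it in until it met the rail. The last stretch was made with the gripper shifted right, so its body stayed clear of the stirrers.

**Rail contact:** the tool stopped advancing against the rail while the force rose to about 10 N, the highest I read. I then backed off, so nothing was touching the caddy at hand-in.

**Final top view:** the caddy's front rim is at x = -46.3 mm (home is -45 mm), level with the tea caddy at -46.4 mm. Its yaw error is about -0.3°.

**Off-centre:** the last check put the caddy about 3 mm left of the bay centre, where an earlier estimate said 1.4 mm. Both are within the 7 mm of clearance per side and close to the 2 mm calibration error, so I left it.

**Bystanders:** comparing pictures from before and after showed no change at the stirrer caddy, tea caddy, cup stack or coffee jar. The stirrer caddy read 1.35° askew, but it shows no movement and I did not touch it. Changes did show where one purple caddy stands. The arm was then over it, so I took them for the arm and its shadow and did not check further.

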